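# Put the spectacle case away in the fall-front bureau

## Robot

A 6-joint arm with a two-finger parallel gripper is mounted at the origin on the work surface. World frame = base frame: x ahead of the robot, y to its left, z up, the work surface at z = 0. Lengths are in mm, angles in rad, forces in N, time in s.
With the tool pointing down it reaches from about 225 to 725 mm from the base axis. Payload 3.1 kg.
Tool frame: the origin (TCP) lies on the centre line of the jaws, within the pads' length; the fingertips stand 25 mm ahead of it and the grasp point (between the pads) lies 6 mm ahead of it; z points along the fingers, y is the line along which they close (so a half turn about z gives the same grasp; the last joint's range is limited). The gripper opens to 85 mm and grips with 20 to 120 N. Pads are 22 mm wide; open, the fingers measure 114 mm over their backs; the gripper's body (76 mm by 85 mm) begins 54 mm behind the grasp point. The pads swing forward as they close: fully open they stand 13 mm farther back than shut.
Start: joints at [1.142, 0.048, 0.099, 1.622, 0, 1.443], TCP at [155.556, 501.418, 256.312] pointing down, gripper open.
Joint ranges: [-2.91, 2.91], [-0.99, 1.94], [-1.21, 1.42], [-2.12, 2.29], [-1.49, 1.47], [-3.14, 3.14]. Speed limits (rad/s): [2.79, 2.79, 3.14, 3.14, 3.14, 3.14].

## Interface

Orientations are given as a unit quaternion [w, x, y, z].
In Python, from station import arm gives the robot as it stands.
- The arm moves only by the shell command python3 -m inch 'ROWS' [OPENING]. ROWS is JSON, one flat list of numbers, 6 for each row, row after row: the shift along the world's x, y, z in mm, then the turn, a rotation vector about the world's x, y, z in degrees. A call has 1 to 8 rows; each row shifts and turns the commanded pose from where the row before left it; what a row does not reach is not made up. A row lasts 1/10 s, in which the tool goes at most 50 mm and 8.59 degrees, less where a joint would pass 70% of its speed; a pose out of reach is approached as far as the arm can. A call with a gripper value outside its range is refused whole. OPENING is the opening, from 0 (shut) to 1 (fully open), set as the call begins (- or left out, the last holds). The fingers move at their own pace and stop on an object; the grip force is fixed at half the most. Time passes only in rows, so rows that do not move let the fingers close. It gives the time, the measured TCP pose, the force, the opening and the grip force at its end, in the units of the state.
- arm.get_obs(): the state, without advancing time (a new reading comes with each control period).
- arm.snapshot(name): name is "scene" or "top"; returns the picture (384x512x3 uint8, blue, green, red); there is no depth.
- arm.camera_info(name): a dict with "K" (3x3 intrinsics, pixels), "rvec" (rotation vector, rad) and "tvec" (3), from world to camera coordinates, as OpenCV has them. Camera axes: x right, y down, z forward; pixel columns grow to the right and rows downward; lengths in mm; the calibration is good to about 2 mm. A picture is of the moment at which its call begins. camera_info takes no time and is no camera call.
- arm.sign_off(): hands the job in; it is judged then, once.
The state is a dict: "t": time; "joint_pos": joint angles; "dq": joint speeds; "effort": joint torques, N m; "tcp_pos": TCP position; "tool_rot": TCP orientation; "contact_force": force on the tool from outside, world axes, zero at the start; "wrist_torque": the same for the moment, N m; "opening": opening from 0.0 (shut) to 1.0 (fully open); "gripper_force": force on a finger pad.
Only numpy, scipy, OpenCV 4.12 (cv2) and the standard library are available. Lean on these libraries where they do the work, as an engineer would, in place of code of your own. Each camera call takes 0.05 s, during which the arm holds its last target. There are 200 camera calls.

## Task

Put the spectacle case away in the little desk bureau: fold its front flap all the way down without letting it drop or bang, lay the case flat inside the compartment, clear of the flap, and then push the flap up again, past the resistance of its spring catch, until it is fully shut. Leave everything else on the desk where it stands.

Things in the scene. Friction and masses are not known exactly. Their poses are not given: they have to be found in the camera images.
- bureau: Fixed wooden desk bureau, 280 mm wide (y), 150 deep (x), 196 high. Origin on the table, mid-width in the front opening plane; +x points into it, away from the robot. Compartment 256 mm wide, 138 deep; floor 86 mm, underside of slatted top 184 mm above the table. Below it a closed plinth, 12 mm set back. A ball catch hangs under the top's front edge at y = +100 mm, 12 mm down.
- flap (a joint): Front flap, rad: 0 shut (upright), 1.55 all the way down (about level, towards the robot). Panel 15 mm thick, 276 wide, 120 tall from its hinge. A stiff hinge keeps it at any angle (about 3 N at the tab). A spring catch holds it shut: 5 to 8 N at the tab to pull free; on closing it meets the catch at about 0.15 rad, needs 12 to 17 N to pass it, and else stays ajar.
- tab (a point): Point in the flap's pull tab: 70 mm wide, 14 thick, in the middle of the flap's upper edge, from 120 to 155 mm from the hinge, so 39 mm above the bureau's top when shut. The point is 138 mm from the hinge, mid-thickness; z points from the hinge to the tab's end, x to the flap's inner side.
- hinge (a point): Middle of the flap's hinge line (along the bureau's y), 80 mm above the table and 7.5 mm in front of the opening plane. With the flap down its upper (inner) face is about 87 mm above the table and leads level into the compartment.
- floor (a point): Point on the compartment's floor, in the middle of its width, 70 mm behind the opening plane.
- case: Dark brown hard spectacle case, a rounded box 150 mm long (its y) x 58 mm wide (its x) x 42 mm high (z), with a thin metal seam, 120 to 260 g. Origin in the middle of its underside. It lies flat on the table left or right of the bureau.
- ink: Bystander: black ink bottle, 62 mm across, 72 mm high; origin at the middle of its underside.
- tumbler: Bystander: drinking glass, 80 mm across, 85 mm high; origin at the middle of its underside.
- mug: Bystander: white mug, 80 mm across, 90 mm high, handle at its +y; origin at the middle of its underside.
- book: Bystander: white book lying flat, 206 x 136 x 32 mm; origin at the middle of its underside.
- dish: Bystander: blue dish, 120 mm across, 25 mm high; origin at the middle of its underside.
Mind the look-alikes: they are no part of the job. What is meant by the case is not pink, and is the smaller of those in its own colour.

How it is judged (in metres and radians):
On the way, in this order (a step that is already met when the one before it is completed fails the run):
1. the flap is all the way down (beyond 1.4 rad) (value of joint flap above 1.4 rad), for 0.2 s.
2. the case lies flat inside the compartment, behind the opening plane (x of case in the frame of bureau between 0.026 and 0.115 m and y of case in the frame of bureau between -0.1 and 0.1 m and z of case in the frame of bureau between 0.078 and 0.095 m and angle between case's own z axis and vertical below 0.15 rad), for 0.2 s.
At the end, for the whole second after the job is handed in: The case lies flat (within 0.15 rad) and at rest on the compartment's floor, its middle 26 to 115 mm behind the opening plane and within 100 mm of the middle of the width, and the flap is shut past its catch (below 0.03 rad) (all of step 2 and value of joint flap below 0.03 rad and linear speed of case below 0.02 m/s); the robot touches nothing.
It fails at once if the flap drops or bangs open (faster than 4 rad/s) (velocity of joint flap above 4 rad/s).
It fails at once if a bystander (ink bottle, glass, mug, book or dish) is moved by more than 30 mm (distance of any of ink, tumbler, mug, book, dish from where it was at the start of the episode above 0.03 m).
It also fails if it takes over 72 s, if anything falls off the work surface, if the arm or the gripper's body presses on something with over 40 N, if the wrist force passes 120 N, or if a joint passes its speed limit or range.

## Working session

There is one attempt and no reset: what is moved stays moved. The work goes in short steps, Python scripts to look and compute and a shell command to move; the robot and the scene stay as the last step left them, time stands still between calls to the robot, and variables do not carry over. Pictures are saved under pics/ and viewed, at most 10 in all, crops included, and the job is handed in when it is done.

```bash
ls; mkdir -p pics; python3 - <<'E'
from station import arm
import cv2,numpy as np
for n in("scene","top"):
    im=arm.snapshot(n); cv2.imwrite(f"pics/{n}0.png",cv2.resize(im,(800,600),interpolation=cv2.INTER_CUBIC))
    c=arm.camera_info(n); R=cv2.Rodrigues(np.array(c["rvec"]))[0]
    print(n,np.array(c["K"]).round(1).tolist(),(-R.T@np.array(c["tvec"]).ravel()).round(0),R.round(2).tolist())
o=arm.get_obs();print(o)
E
```

```text
pics
scene [[464.6, 0.0, 264.8], [0.0, 464.6, 193.7], [0.0, 0.0, 1.0]] [1127. 1019. 1660.] [[-0.85, 0.52, 0.01], [0.4, 0.67, -0.62], [-0.34, -0.53, -0.78]]
top [[397.5, 0.0, 253.0], [0.0, 397.5, 191.6], [0.0, 0.0, 1.0]] [ 340.  -12. 1549.] [[0.01, -1.0, -0.01], [-1.0, -0.01, -0.1], [0.1, 0.01, -1.0]]
{'t': 0.1, 'joint_pos': array([1.14217342e+00, 4.86851698e-02, 9.77936985e-02, 1.62197770e+00,
       8.47559528e-06, 1.44298860e+00]), 'dq': array([-0.0008415 , -0.00233908,  0.00423599, -0.00087651,  0.00134086,
        0.00031251]), 'effort': array([ 2.47558441e-03, -3.39848149e+01,  3.20937037e+01,  1.58066192e-02,
       -2.17135262e-04, -3.51572595e-06]), 'tcp_pos': array([155.37165501, 500.98574368, 255.24937324]), 'tool_rot': array([-2.88717902e-04,  1.49841059e-01,  9.88709554e-01, -9.95405037e-04]), 'contact_force': array([ 0.14314823, -0.16011798,  0.1636047 ]), 'wrist_torque': array([0.03951034, 0.01957539, 0.02780912]), 'gripper_force': 0.0, 'opening': 0.9976936290219334}
```

View pics/scene0.png

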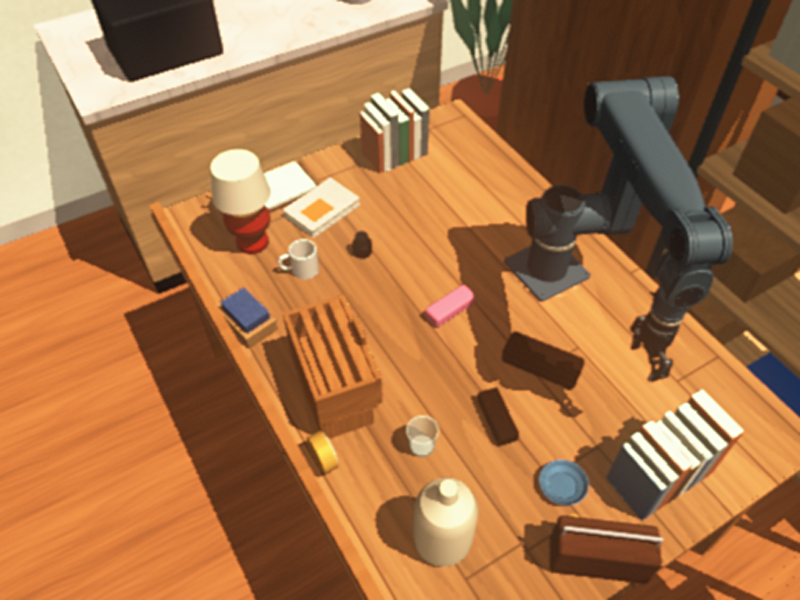

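View pics/top0.png

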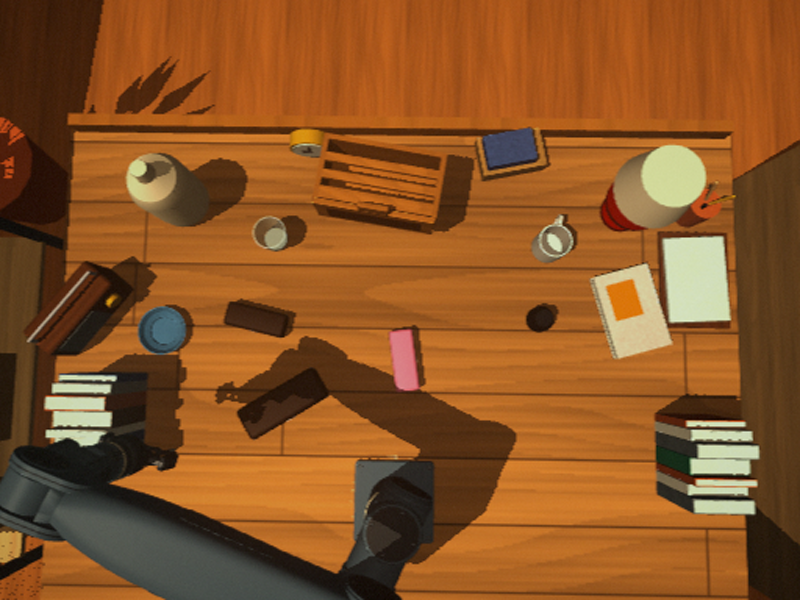

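The scene view shows the dark brown smaller case at (497,415), the larger look-alike at (543,360) and the bureau at (335,360). In the top view they are at (258,318), (282,403) and (380,182); the tumbler is at (270,233). I'll enlarge the bureau and the case in both views, in one picture.

```bash
cat > h.py <<'E'
import cv2,numpy as np
from station import arm
def cam(n):
    c=arm.camera_info(n); return np.array(c["K"]),cv2.Rodrigues(np.array(c["rvec"],float))[0],np.array(c["tvec"],float).ravel()
def ray(n,uv,z):
    K,R,t=cam(n); C=-R.T@t; d=R.T@np.linalg.solve(K,[*uv,1.]); return C+d*(z-C[2])/d[2]
def proj(n,P):
    K,R,t=cam(n); p=(R@np.atleast_2d(P).T).T+t; p=p@K.T; return p[:,:2]/p[:,2:]
E
python3 - <<'E'
from h import *
a=arm.snapshot("top"); b=arm.snapshot("scene")
# crops: top bureau (195..295,78..153) x4 ; top case (135..195,185..222)x6...; scene bureau(175..255,185..285)
def cr(im,u,v,w,h): return cv2.resize(im[v:v+h,u:u+w],(400,300),interpolation=cv2.INTER_CUBIC)
m=np.vstack([np.hstack([cr(a,195,80,100,75),cr(a,130,180,80,60)]),np.hstack([cr(b,170,185,120,90),cr(b,280,230,80,60)])])
cv2.imwrite("pics/crop1.png",m)
E
```

```text
(no output)
```

View pics/crop1.png

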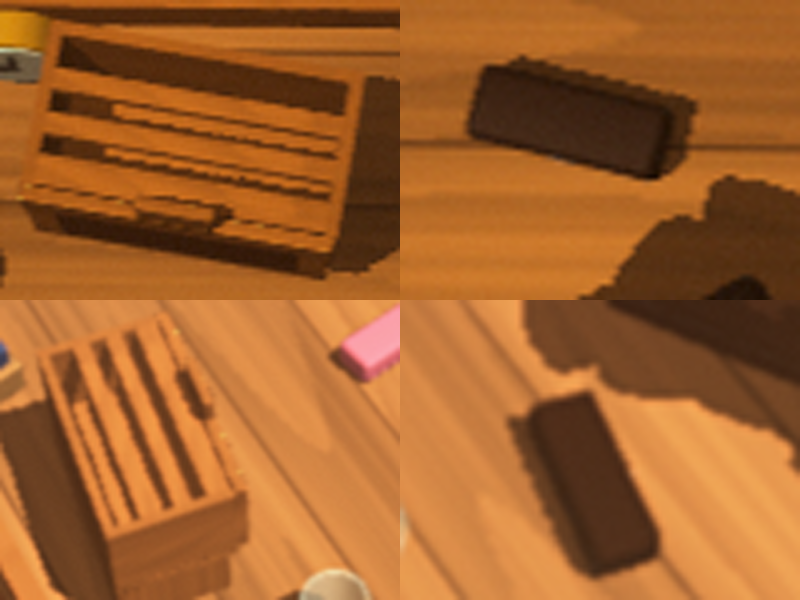

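Top crop: the bureau's top runs from back-left (45,18) to back-right (363,75), with the flap's front edge from (22,188) to (332,250). The case spans (475,65) to (672,178). The lower crops show the same from the scene camera. I'll fit poses to these corners.

```bash
cat >> h.py <<'E'
from scipy.optimize import least_squares
def fit(obj,obs,x0):
    def P(x): c,s=np.cos(x[2]),np.sin(x[2]); return obj@np.array([[c,s,0],[-s,c,0],[0,0,1]])+[x[0],x[1],0]
    def res(x): return np.concatenate([(proj(n,P(x))[[i for i in d]]-np.array([d[i] for i in d])).ravel() for n,d in obs.items()])
    r=least_squares(res,x0,loss="soft_l1"); return r.x,res(r.x),P
E
python3 - <<'E'
from h import *
px=lambda U,V,u,v,s:((U+.5)/s-.5+u,(V+.5)/s-.5+v)
B=np.array([[150,140,196],[150,-140,196],[-15,138,200],[-15,-138,200.]])
t=[px(*p,195,80,4) for p in[(45,18),(363,75),(22,188),(332,250)]]
s=[px(*p,170,185,10/3) for p in[(105,247),(38,50),(245,190),(164,15)]]
xb,r,PB=fit(B,{"top":dict(enumerate(t)),"scene":dict(enumerate(s))},[700,0,0]); print("bureau",xb,r.round(1))
# case: outline at z~36 roughly all corners
C=np.array([[29,75,32],[29,-75,32],[-29,-75,32],[-29,75,32.]])
t=[px(*p,130,180,5) for p in[(82,65),(270,100),(256,178),(70,135)]]
s=[px(*p,280,230,5) for p in[(198,275),(138,103),(193,92),(258,250)]]
xc,r,PC=fit(C,{"top":dict(enumerate(t)),"scene":dict(enumerate(s))},[450,250,0]); print("case",xc,r.round(1))
# other objects, approx (800 px view)
for n,p,z in[("tumbler",(270,232),85),("mug",(552,240),90),("dish",(163,330),25),("ink",(541,318),72),("decoyTop",(282,403),50),("pink",(405,358),40)]:
    print(n,ray("top",(p[0]*.64,p[1]*.64),z).round())
a=arm.snapshot("top");b=arm.snapshot("scene")
box=lambda x0,x1,y0,y1,z0,z1:np.array([[x,y,z] for x in(x0,x1) for y in(y0,y1) for z in(z0,z1)],float)
import itertools
tl=[]
for im,n,u,v,w,h in[(a,"top",195,80,100,75),(a,"top",130,180,80,60),(b,"scene",170,185,120,90),(b,"scene",280,230,80,60)]:
    k=400/w; g=cv2.resize(im[v:v+h,u:u+w],(400,300),interpolation=cv2.INTER_CUBIC)
    from h import fit
    def tr(o,x): c,s=np.cos(x[2]),np.sin(x[2]); return o@np.array([[c,s,0],[-s,c,0],[0,0,1]])+[x[0],x[1],0]
    for o,x in[(box(0,150,-140,140,0,196),xb),(box(-15,0,-138,138,80,200),xb),(box(-29,29,-75,75,0,42),xc)]:
        q=(proj(n,tr(o,x))+.5-[u,v])*k
        for i,j in itertools.combinations(range(8),2):
            if bin(i^j).count("1")==1: cv2.line(g,tuple(q[i].astype(int).tolist()),tuple(q[j].astype(int).tolist()),(0,255,0),1)
    tl.append(g)
cv2.imwrite("pics/ov.png",np.vstack([np.hstack(tl[:2]),np.hstack(tl[2:])]))
E
```

```text
bureau [ 6.80081691e+02  5.36260379e+01 -1.65366384e-01] [ 1.2 -0.8  0.2 -1.5 -1.7  1.8 -0.7  0.1 -0.1 -1.7 -1.   0.6  0.3  0.1
  0.8 -1. ]
case [ 4.36068722e+02  3.45811621e+02 -2.20844839e-01] [-0.  -0.9  0.2  1.1 -0.8  0.3 -1.5 -0.2 -0.3 -1.7 -2.7  1.3 -0.6 -0.4
  1.3 -0.9]
tumbler [640. 304.  85.]
mug [ 628. -369.   90.]
dish [404. 572.  25.]
ink [ 443. -346.   72.]
decoyTop [233. 269.  50.]
pink [344. -24.  40.]
```

View pics/ov.png

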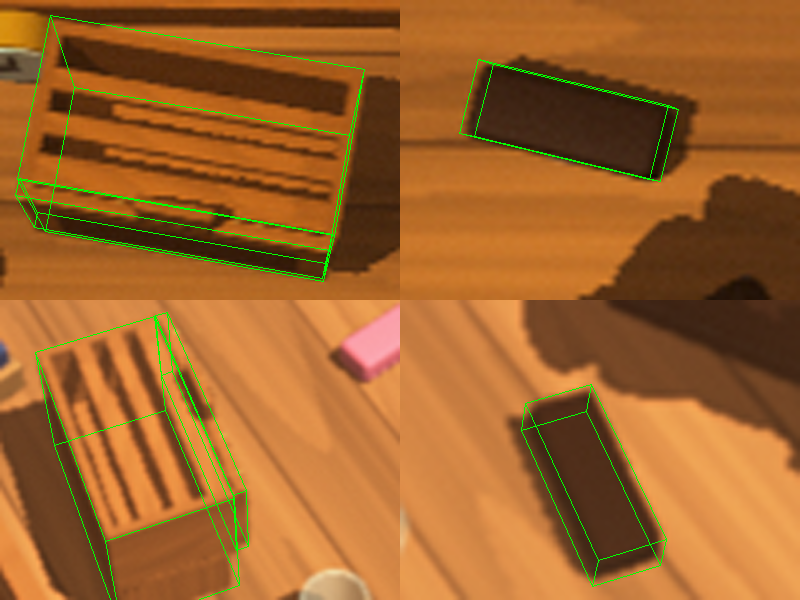

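The overlay fits. Bureau origin is about (680, 54) with yaw −9.5°, and the case is at about (436, 345) with yaw −12.7°. The tab when shut is at about (673, 55, 218). I'll carry the tool over the tab with the jaws closing along the bureau's x.

```bash
python3 -m inch '[37,-31.9,4,0,0,-5.9,37,-31.9,4,0,0,-5.9,37,-31.9,4,0,0,-5.9,37,-31.9,4,0,0,-5.9,37,-31.9,4,0,0,-5.9,37,-31.9,4,0,0,-5.9,37,-31.9,4,0,0,-5.9,37,-31.9,4,0,0,-5.9]'
python3 -m inch '[37,-31.9,4,0,0,-5.9,37,-31.9,4,0,0,-5.9,37,-31.9,4,0,0,-5.9,37,-31.9,4,0,0,-5.9,37,-31.9,4,0,0,-5.9,37,-31.9,4,0,0,-5.9,0,0,0,0,0,0,0,0,0,0,0,0]'
cat >> h.py <<'E'
BX,BY,YAW=680.1,53.6,-0.165
def st():
    from scipy.spatial.transform import Rotation as R
    o=arm.get_obs(); q=o["tool_rot"]; M=R.from_quat([q[1],q[2],q[3],q[0]]).as_matrix()
    c,s=np.cos(YAW),np.sin(YAW); p=o["tcp_pos"]; d=p[:2]-[BX,BY]
    tb=lambda v:np.array([c*v[0]+s*v[1],-s*v[0]+c*v[1],v[2]])
    print("t",round(o["t"],2),"tcp",p.round(1),"bur x'y'",(c*d[0]+s*d[1]).round(1),(-s*d[0]+c*d[1]).round(1),"zB",tb(M[:,2]).round(3),"yB",tb(M[:,1]).round(3),"F",o["contact_force"].round(1),"T",o["wrist_torque"].round(2),"op",round(o["opening"],2),"gf",round(o["gripper_force"],1),"q",o["joint_pos"].round(2))
if __name__=="__main__": st()
E
python3 h.py
```

```text
t: 1.1
tcp_pos: [452.8, 244.7, 288.6]
tool_rot: [0.0, 0.535, 0.845, 0.0]
contact_force: [1.1, 1.9, -0.3]
opening: 0.997
gripper_force: 0.0
t: 1.9
tcp_pos: [674.3, 53.6, 309.5]
tool_rot: [-0.001, 0.766, 0.643, -0.001]
contact_force: [-0.0, -0.1, -0.9]
opening: 1.001
gripper_force: 0.0
t 1.9 tcp [674.3  53.6 309.5] bur x'y' -5.8 -0.9 zB [-0.004 -0.    -1.   ] yB [ 1.    -0.008 -0.004] F [-0.  -0.1 -0.9] T [0.03 0.01 0.  ] op 1.0 gf 0.0 q [-0.02  0.52  0.79  1.84  0.    1.72]
```

```bash
python3 -m inch '[-1,0.5,-20,0,0,0,0,0,-20,0,0,0,0,0,-20,0,0,0,0,0,-15,0,0,0,0,0,-5,0,0,0,0,0,0,0,0,0]' 0.4; python3 -m inch '[0,0,0,0,0,0,0,0,0,0,0,0]'; python3 - <<'E'
from h import *
st()
a=arm.snapshot("top"); b=arm.snapshot("scene")
cr=lambda im,u,v,w,h:cv2.resize(im[v:v+h,u:u+w],(400,400),interpolation=cv2.INTER_CUBIC)
cv2.imwrite("pics/tab.png",np.hstack([cr(a,200,70,100,100),cr(b,170,170,100,100)]))
E
```

```text
t: 2.5
tcp_pos: [671.2, 56.6, 232.7]
tool_rot: [-0.0, 0.765, 0.645, -0.0]
contact_force: [-0.0, -0.4, 0.3]
opening: 0.402
gripper_force: 0.0
t: 2.7
tcp_pos: [672.9, 55.6, 234.3]
tool_rot: [0.001, 0.765, 0.644, 0.001]
contact_force: [-0.5, -0.1, 1.2]
opening: 0.403
gripper_force: 0.0
t 2.7 tcp [672.9  55.6 234.3] bur x'y' -7.4 0.8 zB [ 0.003  0.    -1.   ] yB [ 1.    -0.006  0.003] F [-0.5 -0.1  1.2] T [ 0.02  0.01 -0.01] op 0.4 gf 0.0 q [-0.02  0.45  0.54  1.65  0.    1.73]
```

View pics/tab.png

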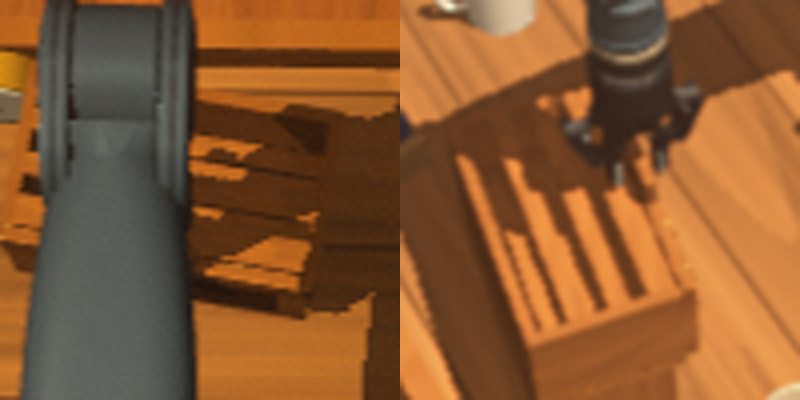

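The crops show the two fingers straddling the tab, clear on both sides. I'll pull gently with the inner finger as a hook, turning the tool along with the flap.

```bash
python3 -m inch '[-5,0.8,0,0,0,0,-5,0.8,0,0,0,0,-4,0.7,0,0,0,0,-4,0.7,0,0,0,0,-10.6,1.8,-0.4,-0.66,-3.94,0,-10.5,1.8,-1.1,-0.66,-3.94,0,-10.4,1.7,-1.9,-0.66,-3.94,0,-10.2,1.7,-2.6,-0.66,-3.94,0]'; python3 h.py; python3 -m inch '[-10,1.7,-3.3,-0.66,-3.94,0,-9.8,1.6,-4,-0.66,-3.94,0,-9.5,1.6,-4.7,-0.66,-3.94,0,-9.2,1.5,-5.4,-0.66,-3.94,0,-8.8,1.5,-6,-0.66,-3.94,0,-8.4,1.4,-6.6,-0.66,-3.94,0,0,0,0,0,0,0]';python3 h.py
```

```text
t: 3.6
tcp_pos: [613.2, 65.0, 226.9]
tool_rot: [0.108, 0.758, 0.637, 0.092]
contact_force: [2.6, -1.5, -0.7]
opening: 0.399
gripper_force: 1.3
t 3.6 tcp [613.2  65.  226.9] bur x'y' -67.9 0.3 zB [ 0.281 -0.    -0.96 ] yB [ 0.96  -0.007  0.281] F [ 2.6 -1.5 -0.7] T [-0.05 -0.3   0.03] op 0.4 gf 1.3 q [ 0.02 -0.   -0.04  1.25 -0.05  1.76]
t: 4.3
tcp_pos: [551.5, 74.9, 188.5]
tool_rot: [0.257, 0.72, 0.607, 0.218]
contact_force: [-1.1, -0.2, -1.7]
opening: 0.396
gripper_force: 0.0
t 4.3 tcp [551.5  74.9 188.5] bur x'y' -130.4 -0.2 zB [ 0.634 -0.002 -0.773] yB [ 0.773 -0.004  0.634] F [-1.1 -0.2 -1.7] T [0.17 0.75 0.01] op 0.4 gf 0.0 q [ 0.1  -0.52 -0.68  0.74 -0.17  1.78]
```

```bash
python3 -m inch '[-14.1,2.4,17.5,0,0,0,-14.1,2.4,17.5,0,0,0,0,0,40,0,0,0,15.6,-2.6,2,1.3,7.8,0,15.6,-2.6,2,1.3,7.8,0,15.6,-2.6,2,1.3,7.8,0,15.6,-2.6,2,1.3,7.8,0,15.6,-2.6,2,1.3,7.8,0]'; python3 -m inch '[0,0,0,0,0,0,0,0,0,0,0,0]' 0; python3 - <<'E'
from h import *
st()
b=arm.snapshot("scene")
cv2.imwrite("pics/half.png",cv2.resize(b[160:310,150:350],(800,600),interpolation=cv2.INTER_CUBIC))
E
```

```text
t: 5.1
tcp_pos: [608.5, 66.1, 284.0]
tool_rot: [0.004, 0.765, 0.644, 0.004]
contact_force: [0.5, 0.3, 0.9]
opening: 0.402
gripper_force: 0.0
t: 5.3
tcp_pos: [609.0, 65.8, 277.3]
tool_rot: [0.003, 0.765, 0.643, 0.001]
contact_force: [-1.0, -0.3, -0.4]
opening: 0.069
gripper_force: 0.0
t 5.3 tcp [609.   65.8 277.3] bur x'y' -72.1 0.3 zB [ 0.006 -0.001 -1.   ] yB [ 1.    -0.008  0.006] F [-1.  -0.3 -0.4] T [0.01 0.01 0.04] op 0.07 gf 0.0 q [-0.    0.29  0.41  1.69 -0.    1.74]
```

View pics/half.png

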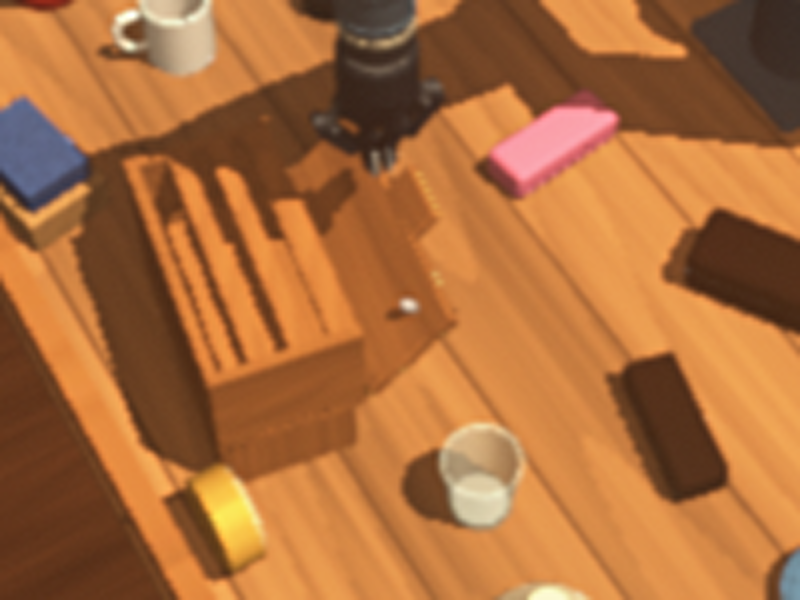

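The flap stands about halfway open (panel edge at (450,325)) with the closed fingers above its inner side at (380,160). I'll press it down along its arc.

```bash
python3 -m inch '[-2,0.3,-17,0,0,0,-2,0.3,-17,0,0,0,-2,0.3,-17,0,0,0,-2,0.3,-14,0,0,0,-4,0.6,-8,0,0,0,-4,0.6,-8,0,0,0,-7,1.1,-8,0,0,0,-7,1.1,-8,0,0,0]'; python3 h.py; python3 -m inch '[-6,1,-9,0,0,0,-4,0.7,-9,0,0,0,-4,0.7,-9,0,0,0,-4,0.7,-9,0,0,0,-2,0.3,-9,0,0,0,-1,0.2,-9,0,0,0,-1,0.2,-7,0,0,0,0,0,0,0,0,0]'; python3 h.py
```

```text
t: 6.15
tcp_pos: [576.4, 71.4, 187.1]
tool_rot: [0.007, 0.765, 0.644, 0.006]
contact_force: [0.6, -0.0, 1.5]
opening: -0.002
gripper_force: 0.9
t 6.15 tcp [576.4  71.4 187.1] bur x'y' -105.2 0.5 zB [ 0.018  0.    -1.   ] yB [ 1.    -0.006  0.018] F [ 0.6 -0.   1.5] T [-0.01 -0.12 -0.  ] op -0.0 gf 0.9 q [ 0.01  0.17  0.09  1.48 -0.    1.75]
t: 6.95
tcp_pos: [553.4, 74.9, 121.3]
tool_rot: [0.004, 0.765, 0.644, 0.003]
contact_force: [-0.2, 0.4, -0.7]
opening: 0.002
gripper_force: 0.0
t 6.95 tcp [553.4  74.9 121.3] bur x'y' -128.4 0.2 zB [ 0.01  -0.001 -1.   ] yB [ 1.    -0.006  0.01 ] F [-0.2  0.4 -0.7] T [ 0.01 -0.01 -0.06] op 0.0 gf 0.0 q [ 0.02  0.14 -0.07  1.35 -0.    1.76]
```

```bash
python3 -m inch '[0,0,-5,0,0,0,0,0,-4,0,0,0,0,0,0,0,0,0]'; python3 h.py;  python3 -m inch '[0,0,-3,0,0,0,0,0,-2,0,0,0,0,0,0,0,0,0]'; python3 h.py
```

```text
t: 7.25
tcp_pos: [554.8, 74.9, 115.0]
tool_rot: [0.006, 0.765, 0.644, 0.004]
contact_force: [-1.1, -0.5, 4.3]
opening: -0.002
gripper_force: 1.8
t 7.25 tcp [554.8  74.9 115. ] bur x'y' -127.1 0.4 zB [ 0.014 -0.    -1.   ] yB [ 1.    -0.006  0.014] F [-1.1 -0.5  4.3] T [0.01 0.28 0.03] op -0.0 gf 1.8 q [ 0.02  0.14 -0.08  1.33 -0.    1.76]
t: 7.55
tcp_pos: [554.9, 74.9, 114.7]
tool_rot: [0.006, 0.765, 0.644, 0.005]
contact_force: [-9.4, 0.3, 19.9]
opening: 0.001
gripper_force: 10.1
t 7.55 tcp [554.9  74.9 114.7] bur x'y' -127.0 0.5 zB [ 0.016 -0.    -1.   ] yB [ 1.    -0.006  0.016] F [-9.4  0.3 19.9] T [-0.1   1.95 -0.  ] op 0.0 gf 10.1 q [ 0.02  0.14 -0.09  1.33 -0.    1.76]
```

The 20 N force at tip height ~90 mm shows the flap is against its stop, fully down. Next, the case.

```bash
python3 -m inch '[0,0,30,0,0,0,0,0,45,0,0,0,0,0,40,0,0,0,-17,38.7,0,0,0,-2.8,-17,38.7,0,0,0,0,-17,38.7,0,0,0,0,-17,38.7,0,0,0,0,-17,38.7,0,0,0,0]' 1; python3 -m inch '[-17,38.7,0,0,0,0,-17,38.7,0,0,0,0,0,0,-20,0,0,0,0,0,-40,0,0,0,0,0,0,0,0,0]';  python3 - <<'E'
from h import *
st()
a=arm.snapshot("top"); b=arm.snapshot("scene")
cr=lambda im,u,v,w,h:cv2.resize(im[v:v+h,u:u+w],(400,400),interpolation=cv2.INTER_CUBIC)
cv2.imwrite("pics/case.png",np.hstack([cr(a,130,80,140,140),cr(b,210,190,130,130)]))
E
```

```text
t: 8.35
tcp_pos: [469.0, 269.8, 224.2]
tool_rot: [0.005, 0.781, 0.625, 0.004]
contact_force: [0.4, 0.9, 0.3]
opening: 0.998
gripper_force: 0.0
t: 8.85
tcp_pos: [430.6, 343.5, 156.3]
tool_rot: [0.004, 0.78, 0.626, -0.004]
contact_force: [-1.2, -0.3, -1.1]
opening: 0.998
gripper_force: 0.0
t 8.85 tcp [430.6 343.5 156.3] bur x'y' -293.7 245.0 zB [ 0.002 -0.011 -1.   ] yB [ 0.999 -0.054  0.002] F [-1.2 -0.3 -1.1] T [-0.08  0.05 -0.02] op 1.0 gf 0.0 q [ 0.56  0.12 -0.02  1.43 -0.01  2.35]
```

View pics/case.png

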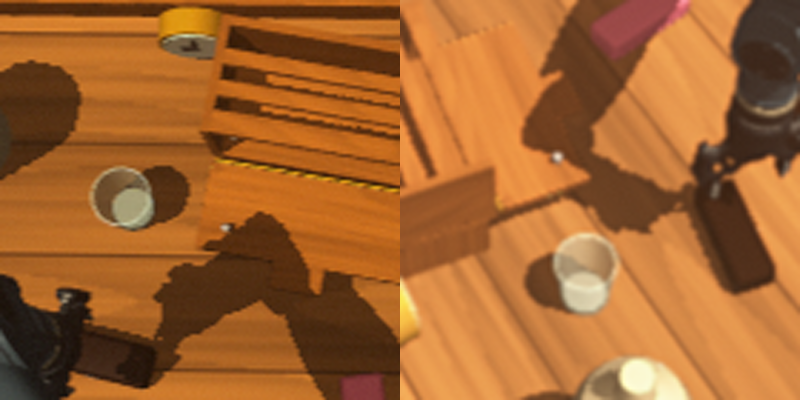

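The flap lies level (left, front edge at about (200,248)) and the open gripper is over the case. I'll descend and grip.

```bash
python3 -m inch '[4,2,-30,0,0,0,0,0,-35,0,0,0,0,0,-30,0,0,0,0,0,-19,0,0,0,0,0,-10,0,0,0,0,0,0,0,0,0]'; python3 h.py; python3 -m inch '[0,0,0,0,0,0,0,0,0,0,0,0,0,0,0,0,0,0,0,0,0,0,0,0,0,0,0,0,0,0]' 0; python3 -m inch '[0,0,20,0,0,0,0,0,35,0,0,0,0,0,0,0,0,0]'; python3 h.py
```

```text
t: 9.55
tcp_pos: [440.3, 347.9, 41.1]
tool_rot: [0.005, 0.781, 0.625, 0.004]
contact_force: [0.5, -0.2, -0.1]
opening: 1.0
gripper_force: 0.0
t 9.55 tcp [440.3 347.9  41.1] bur x'y' -284.9 251.0 zB [ 0.014 -0.001 -1.   ] yB [ 0.998 -0.056  0.014] F [ 0.5 -0.2 -0.1] T [-0.03  0.02  0.03] op 1.0 gf 0.0 q [ 0.55  0.19 -0.17  1.19 -0.01  2.35]
t: 10.05
tcp_pos: [441.2, 349.0, 43.3]
tool_rot: [0.005, 0.781, 0.625, 0.006]
contact_force: [-0.1, -0.0, 6.2]
opening: 0.666
gripper_force: 67.4
t: 10.35
tcp_pos: [442.7, 349.8, 101.0]
tool_rot: [0.006, 0.78, 0.625, 0.009]
contact_force: [1.0, -0.0, -0.7]
opening: 0.662
gripper_force: 66.7
t 10.35 tcp [442.7 349.8 101. ] bur x'y' -282.8 253.2 zB [ 0.021  0.005 -1.   ] yB [ 0.998 -0.055  0.021] F [ 1.  -0.  -0.7] T [ 0.05 -0.07  0.03] op 0.66 gf 66.7 q [ 0.55  0.15 -0.1   1.3  -0.01  2.35]
```

Gripped: the opening matches the 58 mm width. I'll carry it over the flap to x' = −65.

```bash
python3 -m inch '[0,0,40,0,0,0,0,0,45,0,0,3.1,21.7,-35.7,0,0,0,0,21.7,-35.7,0,0,0,0,21.7,-35.7,0,0,0,0,21.7,-35.7,0,0,0,0,21.7,-35.7,0,0,0,0,21.7,-35.7,0,0,0,0]'; python3 -m inch '[21.7,-35.7,0,0,0,0,21.7,-35.7,0,0,0,0,0,0,-10,0,0,0,0,0,-20,0,0,0,0,0,0,0,0,0]'; python3 h.py
```

```text
t: 11.15
tcp_pos: [570.1, 132.0, 179.5]
tool_rot: [0.005, 0.763, 0.646, 0.004]
contact_force: [0.9, 1.3, -2.1]
opening: 0.665
gripper_force: 66.5
t: 11.65
tcp_pos: [610.5, 62.1, 145.8]
tool_rot: [0.003, 0.764, 0.646, 0.001]
contact_force: [-2.0, -0.3, -2.3]
opening: 0.666
gripper_force: 66.5
t 11.65 tcp [610.5  62.1 145.8] bur x'y' -70.1 -3.1 zB [ 0.005 -0.002 -1.   ] yB [ 1.    -0.002  0.005] F [-2.  -0.3 -2.3] T [-0.05  0.08  0.04] op 0.67 gf 66.5 q [-0.01  0.28  0.14  1.43 -0.    1.73]
```

```bash
python3 -m inch '[0,2,-8,0,0,0,0,0,-4,0,0,0,0,0,-2,0,0,0,0,0,0,0,0,0]'; python3 h.py;  python3 -m inch '[0,0,-2,0,0,0,0,0,0,0,0,0]'; python3 h.py
```

```text
t: 12.05
tcp_pos: [612.9, 64.7, 136.5]
tool_rot: [0.005, 0.763, 0.646, 0.004]
contact_force: [0.9, 0.1, -1.2]
opening: 0.668
gripper_force: 66.6
t 12.05 tcp [612.9  64.7 136.5] bur x'y' -68.1 -0.1 zB [ 0.013 -0.001 -1.   ] yB [ 1.    -0.     0.013] F [ 0.9  0.1 -1.2] T [-0.04 -0.05 -0.06] op 0.67 gf 66.6 q [-0.    0.28  0.12  1.4  -0.    1.73]
t: 12.25
tcp_pos: [613.1, 64.3, 134.6]
tool_rot: [0.005, 0.763, 0.646, 0.004]
contact_force: [-0.0, -0.1, -1.5]
opening: 0.665
gripper_force: 66.6
t 12.25 tcp [613.1  64.3 134.6] bur x'y' -67.9 -0.4 zB [ 0.013 -0.001 -1.   ] yB [ 1.    -0.001  0.013] F [-0.  -0.1 -1.5] T [-0.02  0.04  0.03] op 0.66 gf 66.6 q [-0.    0.28  0.12  1.4  -0.    1.73]
```

```bash
python3 -m inch '[0,0,-3,0,0,0,0,0,-2,0,0,0,0,0,0,0,0,0]'; python3 h.py;  python3 -m inch '[0,0,-2,0,0,0,0,0,0,0,0,0]'; python3 h.py
```

```text
t: 12.55
tcp_pos: [613.5, 64.2, 132.5]
tool_rot: [0.006, 0.763, 0.646, 0.005]
contact_force: [-2.9, -0.8, 7.7]
opening: 0.659
gripper_force: 67.6
t 12.55 tcp [613.5  64.2 132.5] bur x'y' -67.4 -0.5 zB [ 0.016  0.    -1.   ] yB [ 1.    -0.001  0.016] F [-2.9 -0.8  7.7] T [0.07 0.92 0.04] op 0.66 gf 67.6 q [-0.    0.28  0.11  1.39 -0.    1.73]
t: 12.75
tcp_pos: [613.5, 64.2, 132.4]
tool_rot: [0.006, 0.763, 0.646, 0.005]
contact_force: [-4.4, -0.4, 13.5]
opening: 0.661
gripper_force: 68.4
t 12.75 tcp [613.5  64.2 132.4] bur x'y' -67.4 -0.5 zB [ 0.017  0.    -1.   ] yB [ 1.    -0.001  0.017] F [-4.4 -0.4 13.5] T [0.08 1.61 0.01] op 0.66 gf 68.4 q [-0.    0.28  0.11  1.39 -0.    1.73]
```

The case rests on the flap. I'll release, rise, and tilt the tool 55° forward so it can push the case in under the top.

```bash
python3 -m inch '[0,0,4,0,0,0,0,0,0,0,0,0,0,0,0,0,0,0,0,0,0,0,0,0,0,0,30,0,0,0,0,0,45,0,0,0,0,0,45,0,0,0,0,0,20,0,0,0]' 1; python3 -m inch '[-13.1,2.2,0,-1.3,-7.75,0,-13.1,2.2,0,-1.3,-7.75,0,-13.1,2.2,0,-1.3,-7.75,0,-13.1,2.2,0,-1.3,-7.75,0,-13.1,2.2,0,-1.3,-7.75,0,-13.1,2.2,0,-1.3,-7.75,0,-13.1,2.2,0,-1.3,-7.75,0,0,0,0,0,0,0]' 0; python3 - <<'E'
from h import *
st()
a=arm.snapshot("top"); b=arm.snapshot("scene")
cr=lambda im,u,v,w,h:cv2.resize(im[v:v+h,u:u+w],(400,400),interpolation=cv2.INTER_CUBIC)
cv2.imwrite("pics/onflap.png",np.hstack([cr(a,190,70,120,120),cr(b,190,150,130,130)]))
E
```

```text
t: 13.55
tcp_pos: [614.6, 64.2, 276.9]
tool_rot: [0.008, 0.763, 0.646, 0.007]
contact_force: [1.3, -0.3, 0.8]
opening: 1.002
gripper_force: 0.0
t: 14.35
tcp_pos: [512.2, 79.5, 249.0]
tool_rot: [0.351, 0.677, 0.577, 0.293]
contact_force: [-2.5, -0.2, -7.2]
opening: -0.002
gripper_force: 0.0
t 14.35 tcp [512.2  79.5 249. ] bur x'y' -169.9 -2.1 zB [ 0.814 -0.004 -0.581] yB [0.581 0.008 0.814] F [-2.5 -0.2 -7.2] T [ 0.21  1.35 -0.05] op -0.0 gf 0.0 q [ 0.18 -0.88 -0.89  0.63 -0.28  1.77]
```

View pics/onflap.png

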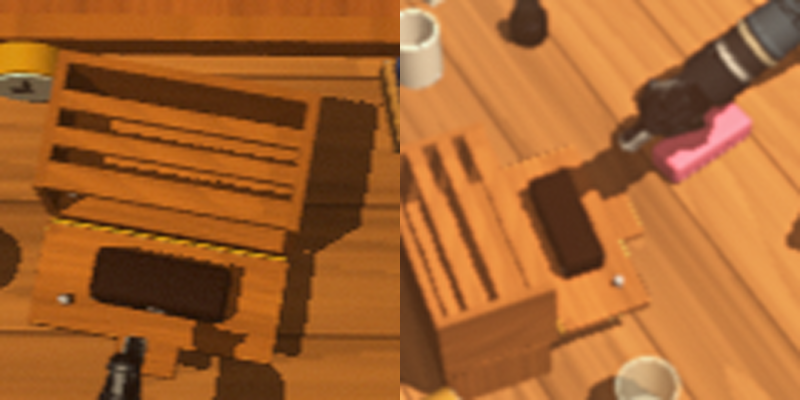

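The case lies flat and parallel on the flap, about mid-width, and the tilted closed gripper is in front of it. I'll go down behind it.

```bash
python3 -m inch '[16,-3,-25,0,0,0,16,-3,-25,0,0,0,0,0,-25,0,0,0,0,0,-20,0,0,0,0,0,0,0,0,0]'; python3 h.py; python3 -m inch '[0,0,-15,0,0,0,0,0,-14,0,0,0,0,0,0,0,0,0]'; python3 h.py
```

```text
t: 14.95
tcp_pos: [556.1, 73.2, 178.7]
tool_rot: [0.357, 0.675, 0.571, 0.301]
contact_force: [-0.4, 0.5, 0.1]
opening: -0.0
gripper_force: 0.0
t 14.95 tcp [556.1  73.2 178.7] bur x'y' -125.6 -1.0 zB [ 0.826 -0.003 -0.563] yB [ 0.563 -0.001  0.826] F [-0.4  0.5  0.1] T [ 0.13  0.84 -0.04] op -0.0 gf 0.0 q [ 0.14 -0.71 -0.97  0.36 -0.26  1.75]
t: 15.25
tcp_pos: [555.9, 73.6, 151.0]
tool_rot: [0.358, 0.675, 0.57, 0.303]
contact_force: [0.2, 1.0, -1.7]
opening: 0.005
gripper_force: 0.0
t 15.25 tcp [555.9  73.6 151. ] bur x'y' -125.8 -0.7 zB [ 0.828 -0.002 -0.561] yB [ 0.561 -0.002  0.828] F [ 0.2  1.  -1.7] T [ 0.17  0.81 -0.08] op 0.0 gf 0.0 q [ 0.14 -0.68 -1.02  0.28 -0.26  1.75]
```

```bash
python3 -m inch '[-12,2,-8,0,0,0,0,0,-12,0,0,0,0,0,-9,0,0,0,0,0,0,0,0,0]'; python3 h.py; python3 -m inch '[8,-1.3,0,0,0,0,8,-1.3,0,0,0,0,8,-1.3,0,0,0,0,8,-1.3,0,0,0,0,0,0,0,0,0,0]'; python3 h.py
```

```text
t: 15.65
tcp_pos: [542.4, 75.6, 119.7]
tool_rot: [0.357, 0.675, 0.571, 0.302]
contact_force: [0.2, 0.1, 0.5]
opening: -0.005
gripper_force: 0.0
t 15.65 tcp [542.4  75.6 119.7] bur x'y' -139.5 -0.9 zB [ 0.827 -0.002 -0.562] yB [ 0.562 -0.001  0.827] F [0.2 0.1 0.5] T [0.14 0.86 0.04] op -0.01 gf 0.0 q [ 0.16 -0.69 -1.09  0.22 -0.26  1.76]
t: 16.15
tcp_pos: [575.4, 70.3, 121.3]
tool_rot: [0.358, 0.675, 0.57, 0.303]
contact_force: [-0.1, -0.6, 0.4]
opening: 0.001
gripper_force: 0.0
t 16.15 tcp [575.4  70.3 121.3] bur x'y' -106.0 -0.8 zB [ 0.828 -0.002 -0.56 ] yB [ 0.56  -0.002  0.828] F [-0.1 -0.6  0.4] T [ 0.13  0.81 -0.03] op 0.0 gf 0.0 q [ 0.13 -0.56 -1.02  0.15 -0.24  1.74]
```

```bash
python3 -m inch '[8,-1.3,0,0,0,0,8,-1.3,0,0,0,0,8,-1.3,0,0,0,0,8,-1.3,0,0,0,0,8,-1.3,0,0,0,0,8,-1.3,0,0,0,0]'; python3 h.py; python3 -m inch '[8,-1.3,0,0,0,0,8,-1.3,0,0,0,0,8,-1.3,0,0,0,0,0,0,0,0,0,0]'; python3 h.py;  python3 -m inch '[8,-1.3,0,0,0,0,7,-1.1,0,0,0,0,0,0,0,0,0,0]'; python3 h.py
```

```text
t: 16.75
tcp_pos: [622.0, 62.5, 118.5]
tool_rot: [0.357, 0.675, 0.571, 0.302]
contact_force: [-2.2, 0.4, 0.4]
opening: 0.001
gripper_force: 0.9
t 16.75 tcp [622.   62.5 118.5] bur x'y' -58.8 -0.8 zB [ 0.827 -0.002 -0.563] yB [ 0.563 -0.001  0.827] F [-2.2  0.4  0.4] T [ 0.11  0.78 -0.07] op 0.0 gf 0.9 q [ 0.09 -0.38 -0.92  0.08 -0.21  1.72]
t: 17.15
tcp_pos: [646.3, 58.4, 118.6]
tool_rot: [0.357, 0.675, 0.571, 0.302]
contact_force: [0.7, 0.4, -0.1]
opening: -0.001
gripper_force: 0.0
t 17.15 tcp [646.3  58.4 118.6] bur x'y' -34.2 -0.8 zB [ 0.827 -0.002 -0.562] yB [ 0.562 -0.001  0.827] F [ 0.7  0.4 -0.1] T [ 0.15  0.82 -0.06] op -0.0 gf 0.0 q [ 0.08 -0.31 -0.86  0.05 -0.2   1.71]
t: 17.45
tcp_pos: [661.1, 56.1, 118.7]
tool_rot: [0.357, 0.675, 0.571, 0.302]
contact_force: [0.4, 0.7, 0.1]
opening: 0.002
gripper_force: 0.0
t 17.45 tcp [661.1  56.1 118.7] bur x'y' -19.2 -0.6 zB [ 0.827 -0.002 -0.562] yB [ 0.562 -0.001  0.827] F [0.4 0.7 0.1] T [ 0.13  0.79 -0.02] op 0.0 gf 0.0 q [ 0.07 -0.26 -0.83  0.04 -0.19  1.7 ]
```

```bash
python3 -m inch '[6,-1,0,0,0,0,6,-1,0,0,0,0,0,0,0,0,0,0]'; python3 h.py;  python3 -m inch '[-25,4.2,0,0,0,0,-40,6.7,0,0,0,0,-40,6.7,5,0,0,0,-40,6.7,10,0,0,0,0,0,0,0,0,0]'; python3 - <<'E'
from h import *
st()
a=arm.snapshot("top"); b=arm.snapshot("scene")
cr=lambda im,u,v,w,h:cv2.resize(im[v:v+h,u:u+w],(400,400),interpolation=cv2.INTER_CUBIC)
cv2.imwrite("pics/in.png",np.hstack([cr(a,190,70,120,120),cr(b,190,150,130,130)]))
E
```

```text
t: 17.75
tcp_pos: [673.0, 54.1, 118.8]
tool_rot: [0.357, 0.675, 0.571, 0.302]
contact_force: [-0.4, -0.1, -0.2]
opening: 0.003
gripper_force: 0.0
t 17.75 tcp [673.   54.1 118.8] bur x'y' -7.0 -0.6 zB [ 0.827 -0.002 -0.562] yB [ 0.562 -0.001  0.827] F [-0.4 -0.1 -0.2] T [0.14 0.8  0.05] op 0.0 gf 0.0 q [ 0.06 -0.23 -0.8   0.03 -0.19  1.7 ]
t: 18.25
tcp_pos: [525.7, 79.8, 137.7]
tool_rot: [0.359, 0.673, 0.57, 0.306]
contact_force: [0.3, 0.5, 1.3]
opening: 0.001
gripper_force: 0.0
t 18.25 tcp [525.7  79.8 137.7] bur x'y' -156.6 0.5 zB [ 0.832  0.002 -0.555] yB [ 0.555 -0.002  0.832] F [0.3 0.5 1.3] T [0.15 0.76 0.07] op 0.0 gf 0.0 q [ 0.18 -0.79 -1.1   0.3  -0.28  1.77]
```

View pics/in.png

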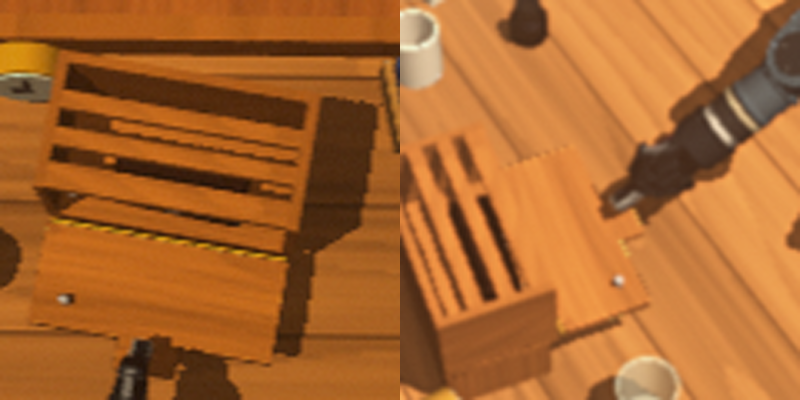

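```bash
python3 - <<'E'
from h import *
c,s=np.cos(YAW),np.sin(YAW)
for p in[(113,160),(250,185),(250,193),(122,168),(108,200),(240,224),(170,216),(182,172)]:
    w=ray("top",(190+p[0]*.3,70+p[1]*.3),125); d=w[:2]-[BX,BY]; print(p,(c*d[0]+s*d[1]).round(),(-s*d[0]+c*d[1]).round())
E
```

```text
(113, 160) 57.0 68.0
(250, 185) 56.0 -85.0
(250, 193) 47.0 -87.0
(122, 168) 50.0 56.0
(108, 200) 12.0 65.0
(240, 224) 11.0 -82.0
(170, 216) 6.0 -5.0
(182, 172) 57.0 -9.0
```

The case shows dark through the slots, about 6 mm or more behind the opening plane at its front edge, and its middle is about 40–50 mm in. The flap is clear. Next I'll bring the closed fingers under the tab's end from the front.

```bash
python3 -m inch '[-20,3.3,5,1.32,7.89,0,-21,3.5,0,0,0,0,0,0,-20,0,0,0,0,0,-20,0,0,0,0,0,0,0,0,0]'; python3 h.py; python3 -m inch '[0,0,-20,0,0,0,0,0,-15,0,0,0,0,0,0,0,0,0]'; python3 h.py
```

```text
t: 18.85
tcp_pos: [485.7, 84.5, 91.7]
tool_rot: [0.31, 0.698, 0.591, 0.259]
contact_force: [-0.1, -0.2, -0.4]
opening: 0.002
gripper_force: 0.0
t 18.85 tcp [485.7  84.5  91.7] bur x'y' -196.9 -1.4 zB [ 0.739 -0.004 -0.674] yB [0.674 0.002 0.739] F [-0.1 -0.2 -0.4] T [0.1  0.86 0.  ] op 0.0 gf 0.0 q [ 0.19 -0.79 -1.1   0.47 -0.26  1.81]
t: 19.15
tcp_pos: [486.3, 84.6, 59.0]
tool_rot: [0.31, 0.698, 0.591, 0.26]
contact_force: [-0.2, 0.7, -1.6]
opening: 0.005
gripper_force: 0.0
t 19.15 tcp [486.3  84.6  59. ] bur x'y' -196.3 -1.2 zB [ 0.741 -0.004 -0.672] yB [0.672 0.001 0.741] F [-0.2  0.7 -1.6] T [ 0.11  0.76 -0.  ] op 0.0 gf 0.0 q [ 0.19 -0.74 -1.15  0.36 -0.26  1.81]
```

```bash
python3 -m inch '[10,-1.5,-1,0,0,0,10,-1.5,0,0,0,0,0,0,0,0,0,0]'; python3 h.py; python3 -m inch '[0,0,6,0,0,0,0,0,6,0,0,0,1.2,-0.2,13.5,0,0,0,1.2,-0.2,13.5,0,0,0,3.5,-0.6,13,0,0,0,3.5,-0.6,13,0,0,0,0,0,0,0,0,0]'; python3 h.py;
```

```text
t: 19.45
tcp_pos: [509.5, 82.0, 63.5]
tool_rot: [0.312, 0.697, 0.589, 0.264]
contact_force: [0.2, 0.3, -0.1]
opening: 0.003
gripper_force: 0.0
t 19.45 tcp [509.5  82.   63.5] bur x'y' -173.0 -0.0 zB [ 0.746 -0.002 -0.665] yB [ 0.665 -0.002  0.746] F [ 0.2  0.3 -0.1] T [ 0.11  0.75 -0.02] op 0.0 gf 0.0 q [ 0.17 -0.65 -1.1   0.31 -0.25  1.8 ]
t: 20.15
tcp_pos: [516.6, 80.7, 127.8]
tool_rot: [0.312, 0.697, 0.59, 0.263]
contact_force: [-4.7, 0.7, -1.5]
opening: 0.004
gripper_force: 1.9
t 20.15 tcp [516.6  80.7 127.8] bur x'y' -165.8 -0.1 zB [ 0.745 -0.002 -0.667] yB [ 0.667 -0.     0.745] F [-4.7  0.7 -1.5] T [ 0.14  1.43 -0.12] op 0.0 gf 1.9 q [ 0.16 -0.72 -1.    0.48 -0.24  1.79]
```

```bash
python3 -m inch '[5.7,-1,12.2,0,0,0,5.7,-1,12.2,0,0,0,7.7,-1.3,11,0,0,0,7.7,-1.3,11,0,0,0,0,0,0,0,0,0]'; python3 h.py
```

```text
t: 20.65
tcp_pos: [544.7, 76.1, 175.6]
tool_rot: [0.313, 0.697, 0.589, 0.265]
contact_force: [-0.5, -1.1, -0.5]
opening: -0.0
gripper_force: 0.0
t 20.65 tcp [544.7  76.1 175.6] bur x'y' -137.2 -0.0 zB [ 0.747 -0.001 -0.664] yB [ 0.664 -0.001  0.747] F [-0.5 -1.1 -0.5] T [ 0.13  0.75 -0.01] op -0.0 gf 0.0 q [ 0.13 -0.66 -0.87  0.54 -0.22  1.77]
```

```bash
python3 -m inch '[8.1,-1.4,8.4,0,0,0,8.9,-1.5,7.7,0,0,0,9.5,-1.6,6.8,0,0,0,10,-1.7,6,0,0,0,10.5,-1.8,5.1,0,0,0,0,0,0,0,0,0]'; python3 h.py;  python3 -m inch '[10.8,-1.8,4.1,0,0,0,0,0,0,0,0,0]';python3 h.py
```

```text
t: 21.25
tcp_pos: [592.3, 68.0, 209.8]
tool_rot: [0.313, 0.696, 0.589, 0.265]
contact_force: [-0.5, 0.2, -0.3]
opening: 0.002
gripper_force: 0.0
t 21.25 tcp [592.3  68.  209.8] bur x'y' -89.0 -0.2 zB [ 0.748 -0.001 -0.664] yB [ 0.664 -0.001  0.748] F [-0.5  0.2 -0.3] T [ 0.1   0.76 -0.01] op 0.0 gf 0.0 q [ 0.1  -0.53 -0.73  0.54 -0.2   1.75]
t: 21.45
tcp_pos: [602.2, 66.2, 212.5]
tool_rot: [0.313, 0.697, 0.589, 0.264]
contact_force: [-0.2, 0.1, -0.6]
opening: 0.003
gripper_force: 0.0
t 21.45 tcp [602.2  66.2 212.5] bur x'y' -78.9 -0.3 zB [ 0.747 -0.001 -0.665] yB [ 0.665 -0.001  0.747] F [-0.2  0.1 -0.6] T [ 0.12  0.81 -0.  ] op 0.0 gf 0.0 q [ 0.09 -0.5  -0.71  0.53 -0.19  1.74]
```

```bash
python3 -m inch '[11,-1.8,3,0,0,0,8,-1.3,1.5,0,0,0]';python3 h.py;  python3 -m inch '[6,-1,1,0,0,0,0,0,0,0,0,0]';python3 h.py; python3 -m inch '[4,-0.7,0.5,0,0,0,0,0,0,0,0,0]';python3 h.py
```

```text
t: 21.65
tcp_pos: [620.6, 63.4, 216.3]
tool_rot: [0.312, 0.697, 0.59, 0.264]
contact_force: [-4.5, 0.3, 1.4]
opening: -0.003
gripper_force: 2.0
t 21.65 tcp [620.6  63.4 216.3] bur x'y' -60.3 -0.1 zB [ 0.746 -0.001 -0.666] yB [ 0.666 -0.     0.746] F [-4.5  0.3  1.4] T [ 0.19  1.13 -0.03] op -0.0 gf 2.0 q [ 0.08 -0.45 -0.67  0.52 -0.18  1.74]
t: 21.85
tcp_pos: [627.0, 62.3, 217.6]
tool_rot: [0.312, 0.697, 0.59, 0.264]
contact_force: [-1.4, 1.5, -0.0]
opening: -0.001
gripper_force: 0.7
t 21.85 tcp [627.   62.3 217.6] bur x'y' -53.8 -0.2 zB [ 0.746 -0.001 -0.666] yB [ 0.666 -0.001  0.746] F [-1.4  1.5 -0. ] T [0.18 0.88 0.03] op -0.0 gf 0.7 q [ 0.08 -0.43 -0.65  0.52 -0.18  1.73]
t: 22.05
tcp_pos: [631.3, 61.5, 218.4]
tool_rot: [0.313, 0.697, 0.589, 0.264]
contact_force: [0.2, 0.0, 0.2]
opening: -0.001
gripper_force: 0.0
t 22.05 tcp [631.3  61.5 218.4] bur x'y' -49.5 -0.3 zB [ 0.747 -0.001 -0.665] yB [ 0.665 -0.001  0.747] F [0.2 0.  0.2] T [ 0.05  0.74 -0.05] op -0.0 gf 0.0 q [ 0.07 -0.42 -0.64  0.51 -0.18  1.73]
```

```bash
python3 -m inch '[5,-0.8,0,0,0,0,0,0,0,0,0,0]';python3 h.py;  python3 -m inch '[5,-0.8,0,0,0,0,0,0,0,0,0,0]';python3 h.py; python3 -m inch '[4,-0.7,0,0,0,0,0,0,0,0,0,0]';python3 h.py
```

```text
t: 22.25
tcp_pos: [636.5, 60.5, 218.3]
tool_rot: [0.313, 0.697, 0.589, 0.264]
contact_force: [-0.1, 0.3, 0.4]
opening: -0.001
gripper_force: 0.0
t 22.25 tcp [636.5  60.5 218.3] bur x'y' -44.2 -0.3 zB [ 0.747 -0.001 -0.665] yB [ 0.665 -0.001  0.747] F [-0.1  0.3  0.4] T [0.13 0.8  0.01] op -0.0 gf 0.0 q [ 0.07 -0.4  -0.63  0.51 -0.18  1.73]
t: 22.45
tcp_pos: [640.9, 59.8, 217.5]
tool_rot: [0.312, 0.697, 0.59, 0.264]
contact_force: [-5.3, 0.9, 2.9]
opening: 0.005
gripper_force: 2.4
t 22.45 tcp [640.9  59.8 217.5] bur x'y' -39.7 -0.3 zB [ 0.746 -0.001 -0.666] yB [ 0.666 -0.001  0.746] F [-5.3  0.9  2.9] T [0.17 1.04 0.  ] op 0.01 gf 2.4 q [ 0.07 -0.39 -0.62  0.51 -0.17  1.73]
t: 22.65
tcp_pos: [642.2, 59.7, 217.6]
tool_rot: [0.311, 0.697, 0.591, 0.262]
contact_force: [-36.3, 3.3, 16.5]
opening: -0.0
gripper_force: 18.0
t 22.65 tcp [642.2  59.7 217.6] bur x'y' -38.4 -0.2 zB [ 0.742 -0.002 -0.67 ] yB [0.67  0.001 0.742] F [-36.3   3.3  16.5] T [ 0.1   3.18 -0.46] op -0.0 gf 18.0 q [ 0.07 -0.38 -0.61  0.51 -0.17  1.73]
```

36 N with no more travel suggests the flap is on its stop, past the catch. I'll back off and check.

```bash
python3 -m inch '[-10,1.6,0,0,0,0,-40,6.6,10,0,0,0,-40,6.6,30,0,0,0,-40,6.6,30,0,0,0,-40,6.6,30,0,0,0,0,0,0,0,0,0,0,0,0,0,0,0]'; python3 - <<'E'
from h import *
st()
a=arm.snapshot("top"); b=arm.snapshot("scene")
def tr(o): c,s=np.cos(YAW),np.sin(YAW); return o@np.array([[c,s,0],[-s,c,0],[0,0,1]])+[BX,BY,0]
out=[]
for im,n,u,v,w in[(a,"top",195,70,105),(b,"scene",170,180,100)]:
    g=cv2.resize(im[v:v+w,u:u+w],(400,400),interpolation=cv2.INTER_CUBIC); g2=g.copy()
    for th,col in[(0,(0,255,0)),(.15,(255,0,0))]:
        L=120*np.array([-np.sin(th),np.cos(th)])-7.5*np.array([np.cos(th),np.sin(th)])
        P=np.array([[-7.5+L[0],y,80+L[1]] for y in(138,-138)])
        q=((proj(n,tr(P))+.5-[u,v])*400/w).astype(int).tolist(); cv2.line(g2,q[0],q[1],col,1)
    out+=[np.vstack([g[:,:],])[50:350],g2[50:350]]
cv2.imwrite("pics/fin.png",np.vstack([np.hstack(out[:2]),np.hstack(out[2:])]))
E
```

```text
t: 23.35
tcp_pos: [476.0, 87.4, 319.4]
tool_rot: [0.313, 0.696, 0.589, 0.266]
contact_force: [0.6, -0.4, -0.9]
opening: 0.001
gripper_force: 0.0
t 23.35 tcp [476.   87.4 319.4] bur x'y' -206.8 -0.1 zB [ 0.749  0.001 -0.663] yB [ 0.663 -0.001  0.749] F [ 0.6 -0.4 -0.9] T [ 0.12  0.78 -0.02] op 0.0 gf 0.0 q [ 0.21 -0.86 -0.68  0.94 -0.27  1.82]
```

View pics/fin.png

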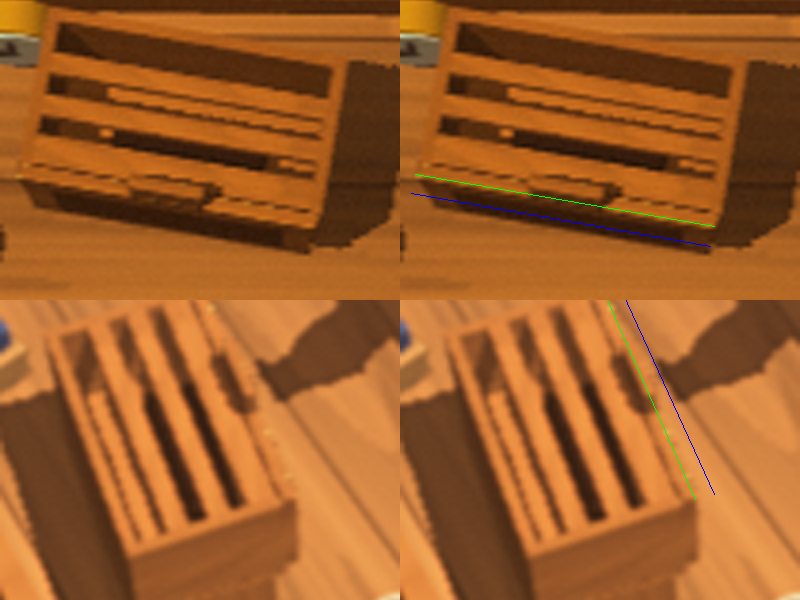

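The flap's upper edge lies on the green shut line in both views, not on the blue 0.15 rad line, as it did at the start. The case shows dark through the slots and the robot is clear, so I'm handing in.

```bash
python3 -c "
from station import arm; print(arm.sign_off())"
```

```text
the job is handed in; nothing more can be done
None
```

The case is inside the bureau and the flap is pushed shut past its catch. I handed the job in at about 23 s; the final pictures show both as they should be, but the hand-in returned no verdict.

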